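# Let the fat battery out of the desk dispenser

### The arm

A 6-joint arm with a two-finger parallel gripper is mounted at the origin on the work surface. World frame = base frame: x ahead of the robot, y to its left, z up, the work surface at z = 0. Lengths are in m, angles in degrees, forces in N, time in s.
With the tool pointing down it reaches from about 0.325 to 0.85 m from the base axis. Payload 4.4 kg.
Tool frame: the origin (TCP) lies midway between the tips of the shut fingers; the grasp point (between the pads) lies 19 mm behind it (bot.hold_point_z is the distance from the TCP to the grasp point, in m); z points along the fingers, y is the line along which they close (so a half turn about z gives the same grasp; the last joint's range is limited). The gripper opens to 94 mm and grips with 3 to 60 N. Pads are 16 mm wide; open, the fingers measure 119 mm over their backs; the gripper's body (75 mm by 177 mm) begins 78 mm behind the grasp point.
Start: joints at [-81.102, 11.837, 88.321, -0, 79.842, -8.623], TCP at [0.173, -0.548, 0.205] pointing down, gripper open.
Joint ranges: [-156.59, 156.59], [-49.26, 127.26], [12.9, 141.05], [-63.56, 243.56], [4.71, 150.69], [-161.64, 161.64]. Speed limits (degrees/s): [159.86, 159.86, 180, 180, 180, 180].

### API

Orientations are given as [roll, pitch, yaw] about the fixed x, y, z axes, in that order (R = Rz(yaw) Ry(pitch) Rx(roll)).
In Python, from cell import bot gives the robot as it stands.
- The arm moves only by the tool carry_out, never from a script. Its argument "commands" is a list of rows, each a list of 3 entries, a list of its own where there are three numbers: the shift along the tool's x, y, z in mm, then the turn, a rotation vector about the tool's x, y, z in degrees, then the finger opening in mm, from 0 to 94. In form: [[[tx, ty, tz], [ax, ay, az], fingers], ...]. A call has 1 to 5 rows; each row shifts and turns the commanded pose from where the row before left it, along the tool's axes as they then stand; what a row does not reach is not made up. A row lasts 1/10 s, in which the tool goes at most 50 mm and 8.59 degrees, less where a joint would pass 70% of its speed; a pose out of reach is approached as far as the arm can. A call is refused whole if a number of a shift passes 50 or a number of a turn 8.59, either way. A call with a gripper value outside its range is refused whole. The fingers move at their own pace and stop on an object; "newtons" is the grip in N (left out, the last holds). Time passes only in rows, so rows that do not move let the fingers close. It gives the time, the measured TCP pose, the force, the opening and the grip force at its end, in the units of the state.
- bot.state(): the state, without advancing time (a new reading comes with each control period).
- bot.camera(name): name is "scene" or "side" or "wrist"; returns the picture (420x560x3 uint8, red, green, blue); there is no depth.
- bot.camera_info(name): a dict with "fov_y" (degrees; the focal length in pixels is half the picture's height over the tangent of half this angle, whatever the lens; pixels are square), "cx", "cy" (the principal point, pixels), "world_to_cam" (4x4, takes a point from world to camera coordinates); the wrist camera has in their place "tool_from_camera" (4x4, takes a point from camera to tool coordinates, whose origin is the TCP and whose axes are the flange's). Camera axes: x right, y down, z forward; pixel columns grow to the right and rows downward; lengths in m; the calibration is good to about 2 mm. A picture is of the moment at which its call begins: read the wrist's pose just before it. camera_info takes no time and is no camera call.
- bot.job_done(): hands the job in; it is judged then, once.
The state is a dict: "time": time; "joints": joint angles; "qvel": joint speeds; "tau": joint torques, N m; "ee_pos": TCP position; "orientation": TCP orientation; "contact_force": force on the tool from outside, world axes, zero at the start; "torque": the same for the moment, N m; "grip_width": finger opening in m; "finger_force": force on a finger pad.
Only numpy, scipy, OpenCV 4.12 (cv2) and the standard library are available. Lean on these libraries where they do the work, as an engineer would, in place of code of your own. Each camera call takes 0.05 s, during which the arm holds its last target. There are 200 camera calls.

### The job

The torch needs the fat battery: press down the lever paddle of the lane that holds it, fully enough that the gate lifts and the battery rolls out into the tray, then let the lever come back up so that the gate shuts behind it. Press only that lane's paddle, do not touch the batteries, keep the thin battery in its shut lane, and leave the things standing around where they are.

Things in the scene. Friction and masses are not known exactly. Their poses are not given: they have to be found in the camera images.
- dispenser: white plastic two-lane battery dispenser fixed to the desk, 174 mm wide. Origin on the desk midway under the gates; x down the lanes to the trays, y left, z up. Lanes at y = +40 (left) and -40 mm (right) slope down to +x, floor 34 mm high at the gates; batteries wait at x < 0; trays x 0 to 85 mm, end lip. Levers along the lanes: axle posts x = -90 (107 mm tall), paddles x = -177 mm.
- lever_left (a joint): rocking lever over the left lane, rad: 0 = at rest, gate shut; grows as the paddle goes down; hard stop at 0.55. Axle across the lane 98 mm above the desk, 87 mm from paddle, 90 mm from gate. Sprung: about 2 N on the paddle starts it, 5 N holds it at the stop; let go, it returns to 0. The fat cell passes from about 0.35 rad, the thin from 0.15.
- lever_right (a joint): rocking lever over the right lane, rad: 0 = at rest, gate shut; grows as the paddle goes down; hard stop at 0.55. Axle across the lane 98 mm above the desk, 87 mm from paddle, 90 mm from gate. Sprung: about 2 N on the paddle starts it, 5 N holds it at the stop; let go, it returns to 0. The fat cell passes from about 0.35 rad, the thin from 0.15.
- paddle_left (a point): centre of the top face of the left lever's paddle, a 40 x 40 mm aluminium plate, 6 mm thick, at the lever end away from the tray. At rest 123 mm above the desk, outer end tilted up 0.25 rad; at the stop 74 mm. Nothing is under it. x points along the lever to the gate, y across to the dispenser's left, z out of the top face (turning with the lever).
- paddle_right (a point): centre of the top face of the right lever's paddle, a 40 x 40 mm aluminium plate, 6 mm thick, at the lever end away from the tray. At rest 123 mm above the desk, outer end tilted up 0.25 rad; at the stop 74 mm. Nothing is under it. x points along the lever to the gate, y across to the dispenser's left, z out of the top face (turning with the lever).
- gate_left (a point): aluminium barred gate of the left lane, 64 mm wide, 4 thick, 61 tall, hung from the lever's tray end; this point is the middle of its lower edge, z up along its four bars. Shut, its lower edge is 3 mm above the lane floor; it goes up as that lane's paddle goes down.
- gate_right (a point): aluminium barred gate of the right lane, 64 mm wide, 4 thick, 61 tall, hung from the lever's tray end; this point is the middle of its lower edge, z up along its four bars. Shut, its lower edge is 3 mm above the lane floor; it goes up as that lane's paddle goes down.
- fat_cell: the fat battery: black cylinder with a copper band at one end, 33 mm in diameter, 60 mm long, about 0.14 kg, lying across one of the lanes (left or right) against its shut gate. Origin at its centre, y along its length; it turns about y as it rolls. Let out, it comes to rest against the tray lip, centre about 64 mm beyond the gate.
- thin_cell: the thin battery: same look, 14.5 mm in diameter, 50 mm long, 24 g, lying in the other lane against its shut gate. Origin at its centre, y along its length.
- can: green drinks can standing on the desk beside the dispenser, 66 mm in diameter, 115 mm tall; origin at the centre of its underside
- mug: white mug, 80 mm in diameter, 90 mm tall, with a handle; origin at the centre of its underside
- torch: dark metal torch standing on its head, 58 mm in diameter at the foot, 42 mm above, 150 mm tall; origin at the centre of its underside
- mouse: black computer mouse, 105 x 62 x 34 mm; origin at the centre of its underside
Not all that is in view belongs to the job. Leave any pink or red look-alike of the fat_cell alone.

How it is judged (in metres and radians):
On the way, in this order (a step that is already met when the one before it is completed fails the run):
1. the lever of the fat battery's lane is pressed at its paddle (joint beyond 0.2 rad, fingers within 80 mm of the paddle centre) (((y of fat_cell in the frame of dispenser above 0 m and (value of joint lever_left above 0.2 rad and distance between the grasp point and paddle_left below 0.08 m)) or (y of fat_cell in the frame of dispenser below 0 m and (value of joint lever_right above 0.2 rad and distance between the grasp point and paddle_right below 0.08 m)))).
2. the fat battery has rolled past its gate into the tray (centre at least 35 mm beyond the gate) (x of fat_cell in the frame of dispenser above 0.035 m), for 0.1 s.
At the end, for the whole second after the job is handed in: The fat battery lies at rest in the tray of its lane (centre 35 to 85 mm beyond the gate, below 60 mm height), both levers are back up within 0.05 rad of shut, the thin battery is still behind its gate, and can, mug, torch and mouse are within 20 mm of where they stood (x of fat_cell in the frame of dispenser between 0.035 and 0.085 m and y of fat_cell in the frame of dispenser between -0.08 and 0.08 m and z of fat_cell in the frame of dispenser below 0.06 m and linear speed of fat_cell below 0.02 m/s and value of joint each of lever_left, lever_right below 0.05 rad and x of thin_cell in the frame of dispenser below 0 m and z of thin_cell in the frame of dispenser below 0.07 m and distance of each of can, mug, torch, mouse from where it was at the start of the episode below 0.02 m); the robot touches nothing.
It fails at once if the lever of the thin battery's lane is pressed (beyond 0.1 rad) ((y of fat_cell in the frame of dispenser above 0 m and value of joint lever_right above 0.1 rad) or (y of fat_cell in the frame of dispenser below 0 m and value of joint lever_left above 0.1 rad)).
It fails at once if a battery is touched by the robot (contact force between any of the fingers, the arm and fat_cell above 0.3 N or contact force between any of the fingers, the arm and thin_cell above 0.3 N).
It fails at once if a battery is lifted out of its lane, or the thin battery leaves its lane (z of any of fat_cell, thin_cell in the frame of dispenser above 0.1 m or x of thin_cell in the frame of dispenser above 0.015 m).
It fails at once if a bystander is moved by more than 20 mm or lifted (distance of any of can, mug, torch, mouse from where it was at the start of the episode above 0.02 m).
It also fails if it takes over 32 s, if anything falls off the work surface, if the arm or the gripper's body presses on something with over 40 N, if the wrist force passes 120 N, or if a joint passes its speed limit or range.

## Working session

There is one attempt and no reset: what is moved stays moved. The work goes in short steps, Python scripts to look and compute and a tool call to move; the robot and the scene stay as the last step left them, time stands still between calls to the robot, and variables do not carry over. Pictures are saved under pics/ and viewed, at most 10 in all, crops included, and the job is handed in when it is done.

Besides the shell and the picture viewer there is one more tool, called as name(argument=value, ...), one argument or row to a line, values as JSON. carry_out: Moves the arm, as the interface text tells. Its arguments: {"type":"object","properties":{"commands":{"type":"array"},"newtons":{"type":"number"}},"required":["commands"]}

```bash
mkdir -p pics; python3 - <<'E'
from cell import bot
import cv2, numpy as np
print(bot.state())
ims=[]
for n in ("scene","side"):
    im=bot.camera(n); cv2.imwrite(f"pics/{n}0.png",im[:,:,::-1]); i=bot.camera_info(n); print(n,i)
im=bot.camera("wrist"); cv2.imwrite("pics/wrist0.png",im[:,:,::-1]); print(bot.camera_info("wrist"))
E
```

```text
{'time': 0.0, 'joints': array([-8.11011940e+01,  1.18832549e+01,  8.84025733e+01,  1.12781277e-03,
        7.98416848e+01, -8.62439828e+00]), 'qvel': array([-0.00806553,  0.01138775,  0.01882199, -0.00689155,  0.00608629,
        0.053505  ]), 'tau': array([-1.03076192e-03, -3.70881200e+01, -2.81415743e+01,  6.98561012e-02,
        3.61373741e-02, -1.50867804e-04]), 'ee_pos': array([ 0.17298646, -0.54753203,  0.20431909]), 'orientation': array([-1.79874095e+02, -2.02185132e-02,  1.75229819e+01]), 'contact_force': array([-0.18345744, -0.40617288, -0.7643764 ]), 'torque': array([-0.01161346,  0.02110336, -0.03016973]), 'finger_force': 0.0, 'grip_width': 0.09381455586381036}
scene {'fov_y': 45.28761201715715, 'cx': 282.5221031893665, 'cy': 212.93920374340598, 'world_to_cam': array([[ 5.87581227e-01,  8.09165182e-01,  9.95377686e-05,
        -3.63629906e-01],
       [ 5.28782100e-01, -3.83885878e-01, -7.56981587e-01,
        -2.48610556e-01],
       [-6.12484933e-01,  4.44840803e-01, -6.53436200e-01,
         1.37301199e+00],
       [ 0.00000000e+00,  0.00000000e+00,  0.00000000e+00,
         1.00000000e+00]])}
side {'fov_y': 43.87507942350165, 'cx': 287.6985911762819, 'cy': 208.73411949024234, 'world_to_cam': array([[ 0.90466907, -0.42598439, -0.01054369, -0.55216152],
       [-0.30281236, -0.62528443, -0.71925243,  0.28714516],
       [ 0.2997975 ,  0.65387819, -0.69466882,  1.07044345],
       [ 0.        ,  0.        ,  0.        ,  1.        ]])}
{'fov_y': 62.05536326809894, 'cx': 274.8715117071101, 'cy': 209.06798677453418, 'tool_from_camera': array([[ 2.13065756e-04, -9.72322441e-01, -2.33642944e-01,
         6.72801955e-02],
       [ 9.99999831e-01,  8.06776467e-05,  5.76182747e-04,
         1.59611354e-04],
       [-5.41385652e-04, -2.33643027e-01,  9.72322294e-01,
        -1.79935415e-01],
       [ 0.00000000e+00,  0.00000000e+00,  0.00000000e+00,
         1.00000000e+00]])}
```

View pics/scene0.png

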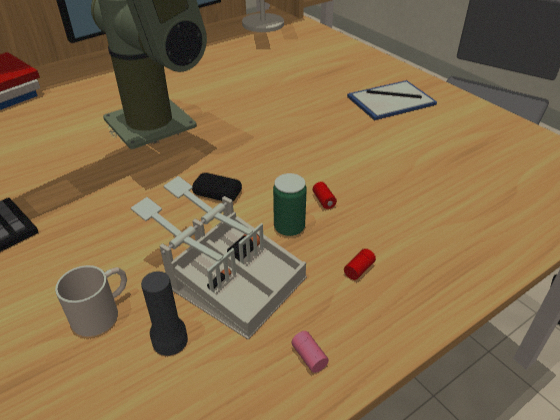

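View pics/side0.png

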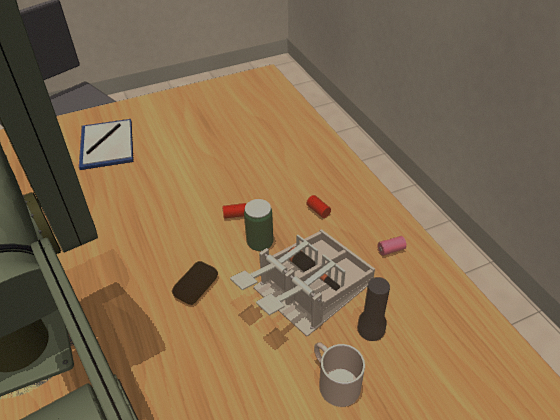

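The scene picture shows the dispenser at (235,262), with paddles at (147,209) and (179,187). The dark cells are behind the gates at (243,246) and (217,280). The red (325,195), (360,264) and pink (310,351) cylinders are loose look-alikes, so I leave them. The side view shows paddles at (245,280) and (272,304). Next I'll enlarge the lanes to compare the two cells.

```bash
python3 - <<'E'
import cv2, numpy as np
a=cv2.imread("pics/scene0.png")[165:330,120:310]; b=cv2.imread("pics/side0.png")[220:335,225:385]
a=cv2.resize(a,None,fx=2.1*1,fy=2.1,interpolation=cv2.INTER_CUBIC)
a=cv2.resize(a,(395,343)); b=cv2.resize(b,(400,288),interpolation=cv2.INTER_CUBIC)
c=np.zeros((343,800,3),np.uint8); c[:,:395]=a; c[:288,400:]=b
cv2.imwrite("pics/crop1.png",cv2.convertScaleAbs(c,alpha=1.3))
E
```

```text
(no output)
```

View pics/crop1.png

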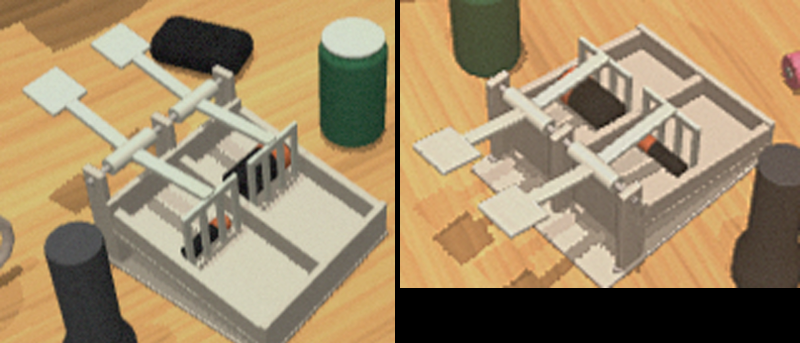

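The crop shows a thick black cell behind the gate of the lane by the can (crop left 250,172; right 597,103). The other lane, on the torch side, holds a clearly thinner cell (205,240; 663,155). So the fat cell is in the can-side lane, which should be the left one; I'll check this by triangulation. Its paddle is at scene (178.7,186.6), side (244.6,280).

```bash
cat > h.py <<'E'
import numpy as np, cv2
from cell import bot
def P(n):
    i=bot.camera_info(n); f=210/np.tan(np.radians(i["fov_y"]/2))
    return np.array([[f,0,i["cx"]],[0,f,i["cy"]],[0,0,1]])@i["world_to_cam"][:3]
def tri(a,b):
    X=cv2.triangulatePoints(P("scene"),P("side"),np.array(a,float).T,np.array(b,float).T); return (X[:3]/X[3]).T
def proj(n,X):
    x=P(n)@np.append(X,1); return x[:2]/x[2]
E
python3 - <<'E'
from h import *
from scipy.optimize import least_squares
s=lambda x,y:(120+x/2.079,165+y/2.079); d=lambda x,y:(225+(x-400)/2.5,220+y/2.504)
A=[s(122,45),s(54,91),s(385,205),s(265,335)]
B=[d(449,150),d(514,209),d(640,28),d(773,126)]
T=tri(A[:2],B[:2]); print(T.round(4))
v=T[0]-T[1]; print(np.linalg.norm(v), "yaw",np.degrees(np.arctan2(-v[0],v[1])))
for t in T: print(proj("scene",t),proj("side",t))
# fit dispenser pose x,y,yaw to paddles and front tops
def res(p):
    c,w=np.cos(p[2]),np.sin(p[2]); r=[]
    for k,(x,y,z) in enumerate([(-.177,.04,p[3]),(-.177,-.04,p[3])]):
        X=[p[0]+c*x-w*y,p[1]+w*x+c*y,z]
        r+=list(proj("scene",X)-A[k])+list(proj("side",X)-B[k])
    return r
f=least_squares(res,[.5,-.2,-.6,.12]); print(f.x, np.degrees(f.x[2]), f.fun.round(1))
# mouse, can rough desk positions
for nm,a,b in [("can top",(290,182),(258,208)),("mouse",(217,186),(195,283)),("post L top?",s(224,76),d(498,78)),("gateL top",s(270,135),d(607,68))]:
    print(nm,tri([a],[b]).round(3))
E
```

```text
[[ 0.4566 -0.1269  0.1204]
 [ 0.4802 -0.2035  0.1211]]
0.0802077008837315 yaw 17.121800630793008
[178.51675661 186.88804924] [244.47315238 279.67591118]
[146.2479424  208.38285264] [270.82339314 303.82106037]
[ 0.6376785  -0.11334852  0.297492    0.12077627] 17.045036137454527 [-0.2  0.1 -0.1 -0.3  0.3 -0.3  0.2  0.5]
can top [[0.563 0.058 0.115]]
mouse [[ 0.377 -0.007  0.017]]
post L top? [[ 0.528 -0.061  0.102]]
gateL top [[ 0.62  -0.078  0.097]]
```

The fit gives paddle_left at (0.457, -0.127, 0.121), so the fat cell is in the left lane, and the dispenser yaw is 17°. The tool yaw of 17.5° already lines up with it. I'll move over at the current height with the fingers shut.

carry_out(
  commands=[
    [[33,-26,0],[0,0,0],0],
    [[33,-26,0],[0,0,0],0],
    [[33,-26,0],[0,0,0],0],
    [[33,-26,0],[0,0,0],0],
    [[33,-26,0],[0,0,0],0],
  ],
  newtons=10,
)

```text
time: 0.65
ee_pos: [0.2918, -0.373, 0.2051]
orientation: [-180.0, -0.0, 17.5]
contact_force: [0.2, -0.3, 1.0]
grip_width: 0.0571
finger_force: 0.0
```

carry_out(
  commands=[
    [[33,-26,0],[0,0,0],0],
    [[33,-26,0],[0,0,0],0],
    [[33,-26,0],[0,0,0],0],
    [[33,-26,0],[0,0,0],0],
    [[33,-26,0],[0,0,0],0],
  ],
)

```text
time: 1.15
ee_pos: [0.41, -0.1994, 0.2054]
orientation: [180.0, -0.0, 17.5]
contact_force: [0.5, -0.7, -0.2]
grip_width: 0.0178
finger_force: 0.0
```

carry_out(
  commands=[
    [[33,-26,0],[0,0,0],0],
    [[33,-26,0],[0,0,0],0],
    [[0,0,0],[0,0,0],0],
    [[0,0,0],[0,0,0],0],
  ],
)

```text
time: 1.55
ee_pos: [0.4567, -0.1309, 0.2051]
orientation: [-180.0, 0.1, 17.7]
contact_force: [0.3, -0.6, 0.3]
grip_width: 0.0008
finger_force: 0.0
```

carry_out(
  commands=[
    [[0,-4,20],[0,0,0],0],
    [[0,0,25],[0,0,0],0],
    [[0,0,20],[0,0,0],0],
    [[0,0,0],[0,0,0],0],
  ],
)

```text
time: 1.95
ee_pos: [0.4522, -0.1279, 0.1373]
orientation: [-179.7, 0.3, 17.4]
contact_force: [0.3, 0.3, -0.3]
grip_width: 0.0009
finger_force: 0.0
```

```bash
python3 - <<'E'
from h import *
a=bot.camera("side")[200:335,200:400]; b=bot.camera("scene")[140:300,120:310]
c=np.zeros((340,800,3),np.uint8); c[:270,:400]=cv2.resize(a,(400,270)); c[:337,400:]=cv2.resize(b,(400,337))
cv2.imwrite("pics/near.png",c[:,:,::-1]); print(bot.state()["ee_pos"])
E
```

```text
[ 0.45499557 -0.12879956  0.14051611]
```

View pics/near.png

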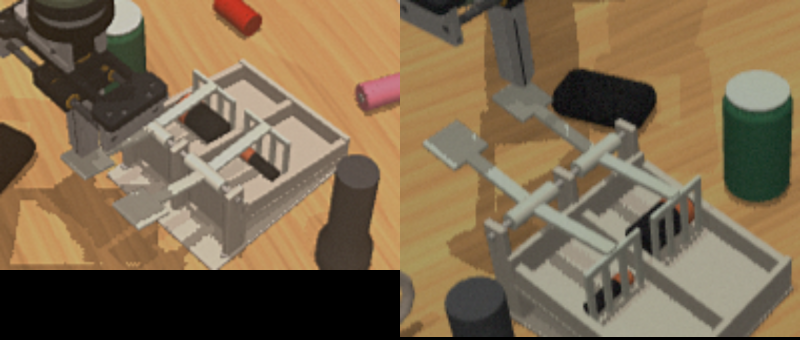

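The shut fingers (side crop 82,150; scene crop 518,85) hang just above the left paddle, and the fat cell is in that same lane. Now I press.

carry_out(
  commands=[
    [[0,0,12],[0,0,0],0],
    [[0,0,12],[0,0,0],0],
    [[0,0,12],[0,0,0],0],
    [[0,0,12],[0,0,0],0],
    [[0,0,12],[0,0,0],0],
  ],
)

```text
time: 2.55
ee_pos: [0.4573, -0.1281, 0.0804]
orientation: [179.9, -0.2, 17.5]
contact_force: [3.5, 0.5, 6.2]
grip_width: 0.0001
finger_force: 2.7
```

carry_out(
  commands=[
    [[0,0,3],[0,0,0],0],
    [[0,0,0],[0,0,0],0],
    [[0,0,0],[0,0,0],0],
    [[0,0,0],[0,0,0],0],
    [[0,0,0],[0,0,0],0],
  ],
)

```text
time: 3.05
ee_pos: [0.4567, -0.1278, 0.0779]
orientation: [180.0, -0.1, 17.5]
contact_force: [0.6, 0.4, 5.4]
grip_width: 0.0003
finger_force: 2.6
```

```bash
python3 - <<'E'
from h import *
a=bot.camera("side")[200:335,200:400]; b=bot.camera("scene")[140:300,120:310]
c=np.zeros((340,800,3),np.uint8); c[:270,:400]=cv2.resize(a,(400,270)); c[:337,400:]=cv2.resize(b,(400,337))
cv2.imwrite("pics/press.png",c[:,:,::-1]); print(bot.state()["ee_pos"])
E
```

```text
[ 0.45668744 -0.12779229  0.0779197 ]
```

View pics/press.png

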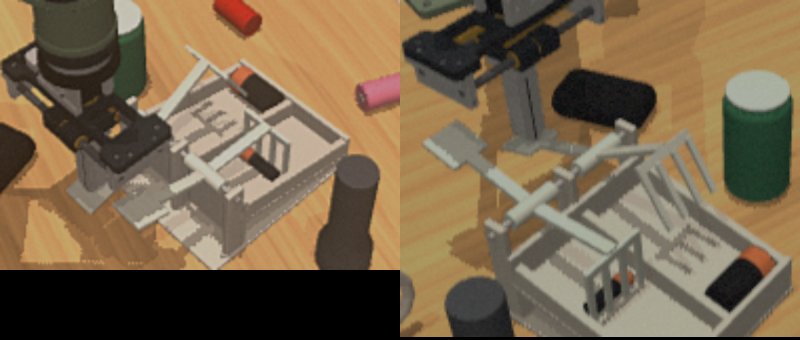

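The gate is up and the fat cell lies against the tray lip (scene crop 740,278), with the thin cell still behind its shut gate. I'll raise the tool so the lever comes back up.

carry_out(
  commands=[
    [[0,0,-10],[0,0,0],0],
    [[0,0,-10],[0,0,0],0],
    [[0,0,-10],[0,0,0],0],
    [[0,0,-10],[0,0,0],0],
    [[0,0,-15],[0,0,0],0],
  ],
)

```text
time: 3.65
ee_pos: [0.4555, -0.1269, 0.1328]
orientation: [-179.9, -0.0, 17.5]
contact_force: [-0.8, -0.2, 0.8]
grip_width: 0.0004
finger_force: 0.0
```

carry_out(
  commands=[
    [[0,0,-25],[0,0,0],0],
    [[0,0,-25],[0,0,0],0],
    [[0,0,-20],[0,0,0],0],
    [[0,0,0],[0,0,0],0],
    [[0,0,0],[0,0,0],0],
  ],
)

```text
time: 4.15
ee_pos: [0.4555, -0.1273, 0.2022]
orientation: [-180.0, -0.0, 17.5]
contact_force: [-0.7, 0.7, -0.9]
grip_width: 0.0007
finger_force: 0.0
```

carry_out(
  commands=[
    [[0,0,0],[0,0,0],0],
    [[0,0,0],[0,0,0],0],
    [[0,0,0],[0,0,0],0],
    [[0,0,0],[0,0,0],0],
    [[0,0,0],[0,0,0],0],
  ],
)

```text
time: 4.65
ee_pos: [0.4555, -0.1277, 0.2021]
orientation: [-180.0, 0.0, 17.5]
contact_force: [-0.2, 1.4, -0.0]
grip_width: 0.0006
finger_force: 0.0
```

```bash
python3 - <<'E'
from h import *
a=bot.camera("side")[200:335,200:400]; b=bot.camera("scene")[140:300,120:310]
c=np.zeros((340,800,3),np.uint8); c[:270,:400]=cv2.resize(a,(400,270)); c[:337,400:]=cv2.resize(b,(400,337))
cv2.imwrite("pics/end.png",c[:,:,::-1]); s=bot.state(); print(s["ee_pos"],s["contact_force"])
E
```

```text
[ 0.45556046 -0.12777014  0.20234455] [-0.14258931 -0.48762647  0.44703422]
```

View pics/end.png

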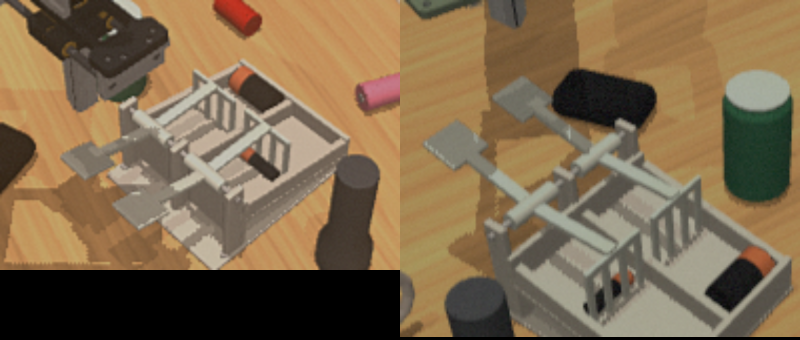

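Both levers are up and both gates shut. The fat cell rests in the tray (740,278), the thin cell is still in its lane (607,297), and the can, mouse and torch have not moved in the crops; the mug is mostly outside them. I'm handing it in.

```bash
python3 -c "
from cell import bot
print(bot.job_done())"
```

```text
the job is handed in; nothing more can be done
None
```

I pressed only the left lane's lever; the fat battery rolled into the tray, the gate shut behind it, the thin battery stayed in its lane, and I handed the job in (no verdict came back).

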